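# Stand the rinsed glass cassette in the plate dryer and shut its door

### The job

Take the glass cassette off the sloped draining rack and set it down gently, without dropping it, upright on its short edge on the blue pad in the plate dryer, its broad faces parallel to the dryer's back wall, and let go. Then push the dryer's door shut until it rides over its catch and stays fully closed, with the cassette still standing; leave the flask, the jar and the carton where they are.

Things in the scene. Friction and masses are not known exactly. Their poses are not given: they have to be found in the camera images.
- cassette: Glass slab with orange frame, 14 mm thick (own x), 90 mm wide (y), 120 mm high (z), about 180 g. Origin: centre of its lower short edge face; own z runs up the slab to the upper edge. At the start it leans in the rack, own z 35 degrees from vertical, top leaning to the rack's -x, own x pointing up and to the rack's +x.
- rack: White fixed sloped draining rack on a 115 mm (x) x 110 mm (y) base board. Origin at the centre of its underside, at table height, x and y level. A slope 100 mm wide supports the cassette's underside from its lower edge to 62 mm up along it; a lip reaching 8 mm up the slab holds the upper face's foot. The upper 58 mm of the cassette is free on both faces.
- dryer: Fixed plate dryer, grey and steel, 160 mm deep (own x) x 180 mm wide (own y) x 145 mm high. Origin at the centre of its underside, at table height; the door side faces own -x. A 45 mm high plinth carries a chamber open at the top, with 8 mm thick, 100 mm high walls at the back and both sides; the door closes its front.
- pad (a point): Centre of the top face of the blue pad on the chamber floor, 51 mm above the table; the pad is 40 mm (own x) x 130 mm (own y), 6 mm high; axes parallel to the dryer's.
- door (a joint): Door angle, rad: 0 shut, growing as it swings out to the dryer's -x, at most 1.6. Upright hinge at the dryer's -y front corner. Aluminium frame with glass, 168 mm wide, 8 mm thick, 46 to 144 mm above the table. It stays where it is left; from about 0.13 to 0.04 rad a sprung ball catch resists (about 6 N at the push plate), then draws it home.
- door_hinge (a point): Point on the hinge line at the height of the door's top (145 mm above the table), at own (-80, -84) mm in the dryer's x, y. Its axes turn with the door: y along the door from the hinge to the free edge (168 mm away), -x out of the outer face, which lies 8 mm from the hinge line, z up.
- door_push (a point): Middle of the upper part of the black push plate (32 x 80 mm, flat) on the door's outer face near the free edge: 148 mm from the hinge, 25 mm below the door's top; axes as door_hinge (push along +x).
- flask: Bystander: clear conical flask, 68 mm across the foot, 105 mm high, origin under its centre.
- reagent: Bystander: amber jar with a blue cap, 54 mm across, 110 mm high, origin under its centre.
- carton: Bystander: small cardboard carton, 70 x 55 x 60 mm high, origin under its centre.
Things that resemble listed ones, but are neither listed nor needed, are in the scene too. Of the things shaped like the dryer, the grey one is meant. There is more than one size of the cassette; the one meant has the size given above.

How it is judged:
By the outcome, as a careful person would: the job done as asked, in the order asked, and still so for the second after the job is handed in, with the robot touching nothing.
It also fails if it takes over 64 s, if anything falls off the work surface, if the arm or the gripper's body presses on something with over 40 N, if the wrist force passes 120 N, or if a joint passes its speed limit or range.

### The arm

A 7-joint arm with a two-finger parallel gripper is mounted at the origin on the work surface. World frame = base frame: x ahead of the robot, y to its left, z up, the work surface at z = 0. Lengths are in m, angles in rad, forces in N, time in s.
With the tool pointing down it reaches from about 0.4 to 0.85 m from the base axis. Payload 4.5 kg.
Tool frame: the origin (TCP) lies on the front face of the gripper's body, between the roots of the fingers; the fingertips stand 73 mm ahead of it and the grasp point (between the pads) lies 54 mm ahead of it; y points along the fingers, x is the direction in which the jaws open and shut, and the axes are right-handed (so a half turn about y gives the same grasp; the last joint's range is limited). The gripper opens to 85 mm and grips with 20 to 120 N. Pads are 22 mm wide; open, the fingers measure 114 mm over their backs; the gripper's body (76 mm by 85 mm) begins 54 mm behind the grasp point. The pads swing forward as they close: fully open they stand 13 mm farther back than shut.
Start: joints at [-1.111, 0.689, -0.195, 1.565, 0.157, 0.902, -0.215], TCP at [0.258, 0.569, 0.304] pointing down, gripper open.
Joint ranges: [-3.01, 3.01], [-0.46, 2.08], [-1.47, 1.51], [0.13, 2.56], [-1, 4.14], [0.04, 2.09], [-2.66, 2.66]. Speed limits (rad/s): [2.57, 2.57, 3.14, 3.14, 3.14, 3.14, 3.14].

### API

Orientations are given as a unit quaternion [w, x, y, z].
In Python, from station import get_obs, camera, sign_off, masks_of, landmark_of gives the robot as it stands. The module is installed in compiled form; this text tells all that it offers.
- The arm moves only by the shell command python3 -m pendant 'ROWS'. ROWS is JSON, a list of rows, each a list of 7 numbers: the turn, a rotation vector about the tool's x, y, z in rad, then the shift along the tool's x, y, z in m, then the opening in per cent of the stroke, from 0 (shut) to 100 (fully open). A call has 1 to 10 rows; each row is the pose to reach, as a shift and turn from the pose commanded when the call began, along the tool's axes at that moment; what a row does not reach only later rows make up. A row lasts 1/10 s, in which the tool goes at most 50 mm and 8.59 degrees, less where a joint would pass 70% of its speed; a pose out of reach is approached as far as the arm can. A call with a gripper value outside its range is refused whole. The fingers move at their own pace and stop on an object; the grip force is fixed at half the most. Time passes only in rows, so rows that repeat a pose let the fingers close. It gives the time, the measured TCP pose, the force and the opening at its end, in the units of the state.
- get_obs(): the state, without advancing time (a new reading comes with each control period).
- camera(name): name is "scene" or "top"; returns a dict with "image" (420x560x3 uint8, blue, green, red), "fx", "fy", "cx", "cy" (pixels), "k1" (the pictures are not rectified: a ray, as slopes to the right and down, at radius r is drawn at 1 + k1 r^2 times it, then the intrinsics apply), "R" (3x3) and "t" (3): a world point X has camera coordinates R X + t. Camera axes: x right, y down, z forward; pixel columns grow to the right and rows downward; lengths in m; the calibration is good to about 2 mm. A picture is of the moment at which its call begins. There is no depth.
- sign_off(): hands the job in, once; it reports no verdict.
Trained networks look in a picture, given as the dict that the camera call returned (one of the last four; its "shot" number tells which), for a name from the list of things; names that differ only in an ending like _2 or _b are one class to them, and where a whole thing is asked for, a point or a joint stands for the part that bears it (a point fixed in the world has none). Each returns a list of dicts, best first, with "conf" (0 to 1); they miss things now and then, are a little off and sometimes report something else, mostly with a low value. They report only what shows in the picture. A call takes as long as a camera call. They do not tell look-alikes from the thing itself.
- masks_of(query, picture): "pixels" (420x560 bool, what is visible of it) and "location" ([row, column] in pixels, amid what is visible of it).
- landmark_of(query, picture): "location" ([row, column] in pixels: a listed point, or the origin of a listed thing).
The state is a dict: "t": time; "joint_pos": joint angles; "joint_velocities": joint speeds; "joint_torque": joint torques, N m; "tool_pos": TCP position; "eef_rot": TCP orientation; "contact_force": force on the tool from outside, world axes, zero at the start; "wrist_torque": the same for the moment, N m; "opening": opening from 0.0 (shut) to 1.0 (fully open).
Only numpy, scipy, OpenCV 4.12 (cv2) and the standard library are available. Lean on these libraries where they do the work, as an engineer would, in place of code of your own. Each camera call takes 0.05 s, during which the arm holds its last target. There are 200 camera calls.

## Working session

There is one attempt and no reset: what is moved stays moved. The work goes in short steps, Python scripts to look and compute and a shell command to move; the robot and the scene stay as the last step left them, time stands still between calls to the robot, and variables do not carry over. Pictures are saved under pics/ and viewed, about 8 in all and at most 12, crops included, and the job is handed in when it is done.

```bash
mkdir -p pics; cat > h.py <<'E'
import numpy as np, cv2
from station import get_obs, camera, sign_off, masks_of, landmark_of
from scipy.spatial.transform import Rotation as Rn
def ray(c,rc):
    K=np.array([[c["fx"],0,c["cx"]],[0,c["fy"],c["cy"]],[0,0,1.]])
    p=cv2.undistortPoints(np.array([[[rc[1],rc[0]]]],float),K,np.array([c["k1"],0,0,0.]))[0,0]
    R=np.array(c["R"]);t=np.array(c["t"]); return -R.T@t, R.T@np.array([p[0],p[1],1])
def atz(c,rc,z):
    o,d=ray(c,rc); return o+d*(z-o[2])/d[2]
def tri(c1,a,c2,b):
    o1,d1=ray(c1,a);o2,d2=ray(c2,b)
    s=np.linalg.lstsq(np.c_[d1,-d2],o2-o1,rcond=None)[0]
    p,q=o1+s[0]*d1,o2+s[1]*d2
    return (p+q)/2,np.linalg.norm(p-q)
def proj(c,X):
    K=np.array([[c["fx"],0,c["cx"]],[0,c["fy"],c["cy"]],[0,0,1.]])
    r=cv2.projectPoints(np.atleast_2d(np.array(X,float)),cv2.Rodrigues(np.array(c["R"]))[0],np.array(c["t"],float),K,np.array([c["k1"],0,0,0.]))[0][:,0]
    return r[:,::-1]
E
python3 - <<'E'
from h import *
np.set_printoptions(precision=3,suppress=True)
o=get_obs();print(o["t"],o["tool_pos"],o["eef_rot"],Rn.from_quat(np.roll(o["eef_rot"],-1)).as_matrix())
C={}
for n in("scene","top"):
    c=C[n]=camera(n);cv2.imwrite(f"pics/{n}0.png",c["image"])
    print(n,"cam",-np.array(c["R"]).T@c["t"],c["fx"],c["k1"])
    for q in("cassette","rack","dryer","pad","door_hinge","door_push","flask","reagent","carton"):
        print(q,[(round(d["conf"],2),np.round(d["location"],1).tolist(),atz(c,d["location"],{"pad":.051,"door_hinge":.145,"door_push":.12}.get(q,0.))[:2].round(3).tolist()) for d in landmark_of(q,c)])
E
```

```text
0.0 [0.258 0.569 0.303] [-0.594  0.595  0.383 -0.384] [[ 0.413 -0.001 -0.911]
 [ 0.911 -0.002  0.413]
 [-0.002 -1.    -0.   ]]
scene cam [0.921 0.519 0.845] 408.3586554815197 -0.11586797238536611
cassette [(0.92, [234.1, 360.1], [0.361, 0.104]), (0.88, [272.0, 323.4], [0.515, 0.137])]
rack [(0.82, [287.8, 328.7], [0.533, 0.178])]
dryer [(0.81, [132.1, 290.8], [0.246, -0.351]), (0.8, [229.6, 222.6], [0.646, -0.123]), (0.61, [193.4, 140.3], [0.774, -0.382])]
pad [(0.96, [121.1, 286.7], [0.263, -0.353]), (0.7, [182.0, 138.3], [0.77, -0.373]), (0.58, [217.7, 214.2], [0.66, -0.131])]
door_hinge [(0.95, [80.1, 281.8], [0.218, -0.441]), (0.7, [129.9, 129.0], [0.727, -0.488]), (0.68, [160.4, 219.3], [0.583, -0.216]), (0.58, [216.2, 218.4], [0.681, -0.052]), (0.17, [166.2, 203.2], [0.628, -0.222])]
door_push [(0.9, [103.9, 321.3], [0.178, -0.287]), (0.86, [152.6, 169.2], [0.667, -0.354]), (0.77, [165.6, 276.8], [0.459, -0.135]), (0.32, [391.3, 323.7], [0.728, 0.38])]
flask [(0.81, [162.1, 201.3], [0.563, -0.396]), (0.57, [323.4, 240.6], [0.751, 0.133])]
reagent [(0.73, [286.6, 329.9], [0.528,
[... 308 characters left out ...]
 [(0.84, [165.8, 308.9], [0.654, -0.126]), (0.75, [298.6, 387.1], [0.269, -0.344]), (0.7, [124.9, 396.4], [0.775, -0.386])]
pad [(0.92, [164.1, 313.5], [0.65, -0.134]), (0.86, [300.5, 386.7], [0.271, -0.329]), (0.79, [118.5, 401.7], [0.779, -0.386])]
door_hinge [(0.61, [130.0, 452.0], [0.72, -0.487]), (0.6, [183.1, 351.0], [0.582, -0.22]), (0.59, [332.7, 438.9], [0.204, -0.433])]
door_push [(0.84, [150.5, 399.6], [0.672, -0.356]), (0.72, [346.9, 381.1], [0.164, -0.293]), (0.68, [230.8, 321.5], [0.461, -0.145])]
flask [(0.57, [192.8, 396.4], [0.573, -0.38]), (0.25, [185.3, 352.1], [0.596, -0.251])]
reagent [(0.98, [132.9, 226.6], [0.754, 0.116])]
carton [(0.6, [150.2, 143.5], [0.705, 0.362])]
```

```bash
python3 -c "
import cv2
for n in('scene','top'):
    i=cv2.imread(f'pics/{n}0.png');cv2.imwrite(f'pics/{n}0b.png',cv2.resize(i,(800,600),interpolation=cv2.INTER_CUBIC))"
```

```text
(no output)
```

View pics/scene0b.png

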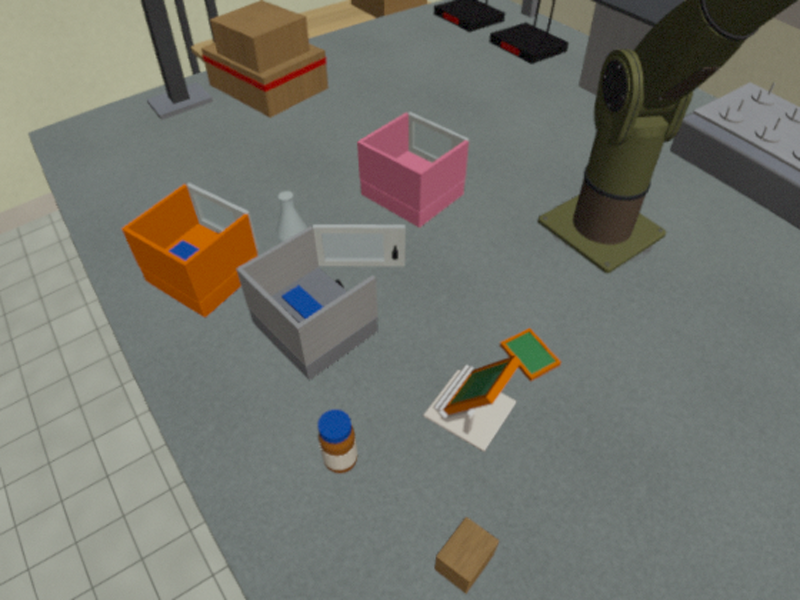

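View pics/top0b.png

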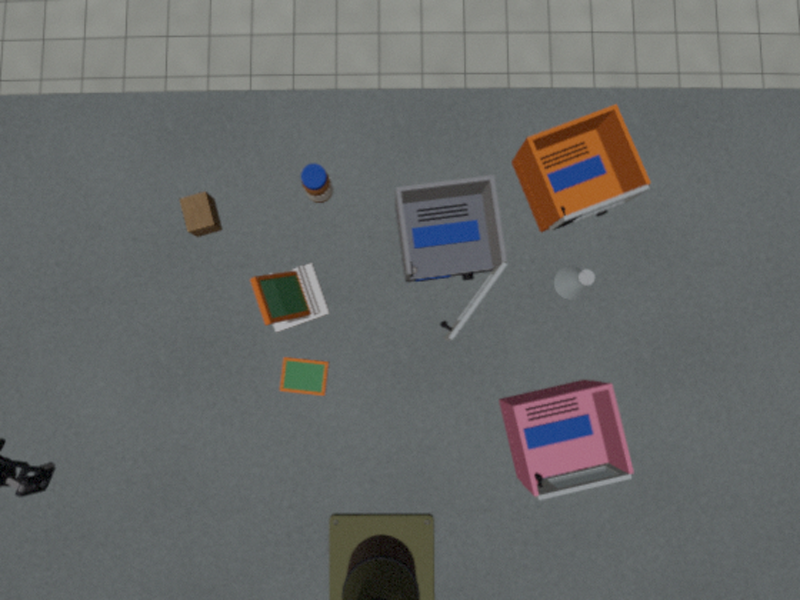

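The grey dryer is at (310,225) in the top picture (800-wide), with an orange one at (580,165) and a pink one at (565,435), both look-alikes. Candidates for the cassette are the slab leaning on the white rack at (285,295) and a smaller one lying flat at (305,377). The rack one fits, since it leans and looks full-size. I'll measure the poses and confirm the size in a crop.

```bash
cat > m.py <<'E'
from h import *
from scipy.optimize import minimize
np.set_printoptions(precision=4,suppress=True)
def hullmask(c,P):
    m=np.zeros((420,560),np.uint8);p=proj(c,P)[:,::-1]
    cv2.fillConvexPoly(m,cv2.convexHull(np.round(p*16).astype(np.int32)),1,shift=4);return m>0
def fit(cs,ms,box,pose,x0,step):
    def cost(x):
        P=pose(x,box); s=0
        for c,m in zip(cs,ms):
            h=hullmask(c,P); s+=1-(h&m).sum()/(h|m).sum()
        return s
    best=None
    for k in range(3):
        S=np.vstack([x0]+[np.array(x0)+np.eye(len(x0))[i]*step[i]*(-1)**k for i in range(len(x0))])
        r=minimize(cost,x0,method="Nelder-Mead",options=dict(initial_simplex=S,xatol=1e-4,fatol=1e-4,maxiter=400));x0=r.x
    return r.x,r.fun
g=np.array([[a,b,c] for a in(-.5,.5) for b in(-.5,.5) for c in(0,1.)])
def cpose(x,box): # x,y,z,yaw of rack x
    R=Rn.from_euler("z",x[3])*Rn.from_euler("y",-np.radians(35)); return R.apply(box)+x[:3]
E
python3 - <<'E'
from m import *
T=camera("top");S=camera("scene")
def best(q,c,xy,z):
    d=min(masks_of(q,c),key=lambda d:np.hypot(*(atz(c,d["location"],z)[:2]-xy)));print(q,d["conf"],d["location"],d["pixels"].sum());return d["pixels"]
cm=[best("cassette",c,(.53,.16),.05) for c in(T,S)]
print(fit([T,S],cm,g*[.014,.09,.12],cpose,[.53,.14,.02,-1.4],[.02,.02,.01,.2]))
# small look-alike size
for c in(T,):
    for d in masks_of("cassette",c):
        ys,xs=np.nonzero(d["pixels"]);P=np.array([atz(c,(a,b),.007 )[:2] for a,b in zip(ys,xs)],np.float32);print("mask",d["conf"],cv2.minAreaRect(P*1000))
# pad
for n,c in(("top",T),("scene",S)):
    hsv=cv2.cvtColor(c["image"],cv2.COLOR_BGR2HSV)
    b=(abs(hsv[...,0].astype(int)-112)<14)&(hsv[...,1]>140)
    k,l,st,ce=cv2.connectedComponentsWithStats(b.astype(np.uint8))
    for i in range(1,k):
        if st[i,4]>60:
            ys,xs=np.nonzero(l==i);P=np.array([atz(c,(a,b),.051)[:2] for a,b in zip(ys,xs)],np.float32);print(n,"blue",ce[i],st[i,4],cv2.minAreaRect(P*1000))
# dryer rim: outer faces from landmark fits
dm=[best("dryer",c,(.65,-.12),.08) for c in(T,S)]
for n,m,c in zip("TS",dm,(T,S)): 
    i=c["image"].copy();i[m]=i[m]//2+[0,0,127];cv2.imwrite(f"pics/d{n}.png",i)
for c in (T,S): 
    for d in masks_of("door",c): print("door",d["conf"],d["location"],d["pixels"].sum())
a=cv2.resize(T["image"][160:300,170:310],(560,560),interpolation=cv2.INTER_CUBIC)
cv2.imwrite("pics/crop.png",np.hstack([a]))
E
```

```text
cassette 0.83 [206.8, 196.9] 1079
cassette 0.75 [267.9, 339.9] 994
(array([ 0.5366,  0.1509,  0.027 , -1.2844]), np.float64(0.21400921658986172))
mask 0.83 ((534.8123168945312, 203.18276977539062), (101.75312805175781, 97.71795654296875), 13.730673789978027)
mask 0.69 ((373.452392578125, 152.6218719482422), (96.23582458496094, 68.32040405273438), 83.46195220947266)
top blue [403.2108 121.1656] 465 ((771.67333984375, -390.8354187011719), (35.489723205566406, 107.90709686279297), 20.52549934387207)
top blue [219.312  123.1239] 234 ((769.6372680664062, 130.30966186523438), (47.07984161376953, 46.610015869140625), 45.44216537475586)
top blue [311.7311 163.4481] 636 ((651.6668090820312, -129.36679077148438), (39.5458984375, 127.85466003417969), 7.060690879821777)
top blue [390.2566 301.7796] 608 ((267.8291015625, -339.1385498046875), (36.26643753051758, 124.65788269042969), 12.176408767700195)
scene blue [128.4118 174.5966] 119 ((781.3311767578125, -420.4161682128906), (33.174015045166016, 43.885337829589844), 19.652816772460938)
scene blue [210.9847 210.8899] 327 ((655.1106567382812, -157.1833038330078), (40.45123291015625, 74.18502807617188), 7.080807209014893)
scene blue [233.8456 297.9454] 421 ((740.546142578125, 96.3438949584961), (55.18644714355469, 48.619163513183594), 57.18286895751953)
dryer 0.63 [161.7, 315.6] 5147
dryer 0.73 [204.3, 223.8] 7592
door 0.75 [337.9, 404.0] 896
door 0.74 [145.6, 416.3] 420
door 0.71 [214.9, 328.1] 341
door 0.98 [97.6, 303.8] 863
door 0.94 [170.5, 252.9] 1810
door 0.86 [147.8, 150.4] 775
door 0.24 [204.8, 220.6] 7909
```

View pics/crop.png

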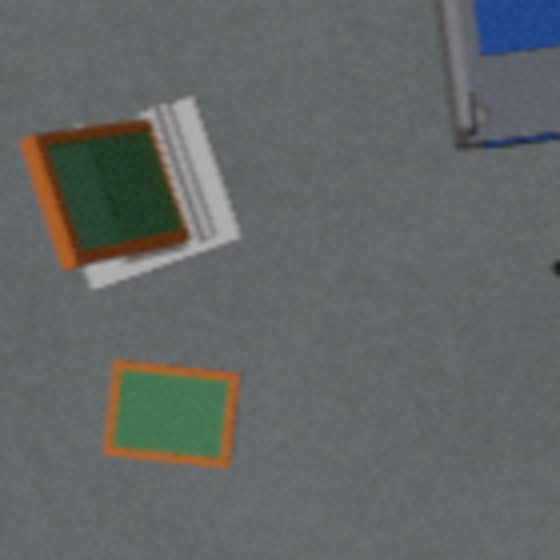

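The crop shows the rack slab at crop (105,195). The flat one at (170,415) measures about 96x68 mm, so it is the smaller look-alike, and the rack slab is the one meant. The pad measures 40x128 mm, which fits. Next I'll check the cassette fit by overlay.

```bash
python3 - <<'E'
from m import *
T=camera("top");S=camera("scene")
x=[ 0.5366,  0.1509,  0.027 , -1.262]
P=cpose(x,g*[.014,.09,.12]);out=[]
E=[(a,b) for a in range(8) for b in range(a) if bin(a^b).count("1")==1]
for c,(r,k) in((T,(180,165)),(S,(225,300))):
    a=cv2.resize(c["image"][r:r+75,k:k+75],(600,600),interpolation=cv2.INTER_CUBIC)
    p=(proj(c,P)-[r,k]+.5)*8
    for i,j in E: cv2.line(a,tuple(map(int,p[i,::-1])),tuple(map(int,p[j,::-1])),(255,0,255) if i%2==0 or j%2==0 else (255,255,0),1)
    for z in range(0,600,100): cv2.putText(a,str(z),(z,10),0,.4,(255,255,255)); cv2.putText(a,str(z),(0,z+10),0,.4,(255,255,255))
    out.append(a[100:500,:400] if 0 else cv2.resize(a,(400,400)))
    print((p*400/600).round(0).tolist())
cv2.imwrite("pics/ov.png",np.hstack(out))
E
```

```text
[[223.0, 274.0], [257.0, 113.0], [64.0, 224.0], [83.0, 59.0], [216.0, 293.0], [250.0, 132.0], [56.0, 242.0], [74.0, 78.0]]
[[209.0, 178.0], [155.0, 345.0], [350.0, 68.0], [310.0, 233.0], [187.0, 158.0], [130.0, 324.0], [327.0, 47.0], [284.0, 209.0]]
```

View pics/ov.png

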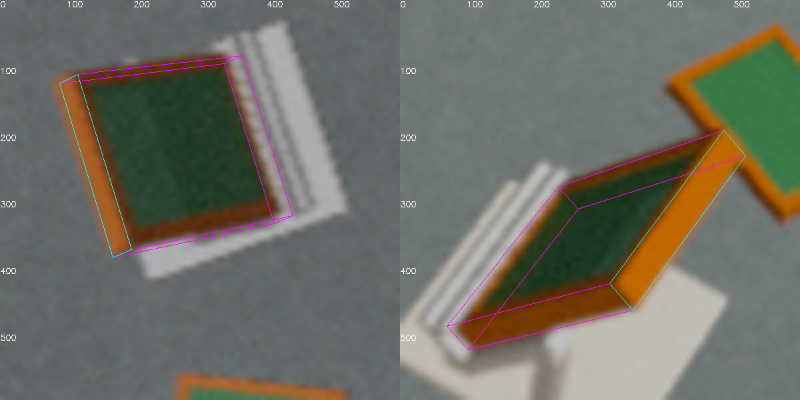

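The overlay matches in both views to about 2 mm: slab corners at (60,115)–(292,315) in the left panel, and the right panel agrees. Now I'll compute the pregrasp move.

```bash
cat >> h.py <<'E'
def rows(p,Rt):
    o=get_obs();R0=Rn.from_quat(np.roll(o["eef_rot"],-1))
    rv=(R0.inv()*Rt).as_rotvec();s=R0.inv().apply(np.array(p)-o["tool_pos"])
    print("turn",rv.round(3).tolist(),"deg",np.degrees(np.linalg.norm(rv)).round(1),"shift",s.round(4).tolist(),"| t",round(o["t"],2),"tcp",np.round(o["tool_pos"],4).tolist(),"q",np.round(o["joint_pos"],2).tolist(),"F",np.round(o["contact_force"],1).tolist(),"open",round(o["opening"],3))
    return R0
def down(a,tilt=0): # tool x horizontal at angle a; y down
    x=np.array([np.cos(a),np.sin(a),0]);y=np.array([0,0,-1.]);return Rn.from_matrix(np.c_[x,y,np.cross(x,y)])
CO=np.array([.537,.152,.027]);RK=Rn.from_euler("z",-1.262)*Rn.from_euler("y",-np.radians(35))
cz=RK.apply([0,0,1]);cx=RK.apply([1,0,0])
RG=Rn.from_matrix(np.c_[-cx,-cz,np.cross(cx,cz)])
DY=np.radians(7.06); PAD=np.array([.6517,-.1294,.051])
E
python3 -c "
from h import *
rows(CO+cz*.244,RG)"
```

```text
turn [-0.224, -0.711, 0.583] deg 54.2 shift [-0.161, 0.077, -0.3325] | t 1.55 tcp [0.2581, 0.5692, 0.3039] q [-1.11, 0.69, -0.19, 1.57, 0.16, 0.9, -0.22] F [-0.1, 0.5, 0.4] open 1.001
```

```bash
python3 -m pendant '[[-0.224,-0.711,0.583,-0.161,0.077,-0.3325,100],[-0.224,-0.711,0.583,-0.161,0.077,-0.3325,100],[-0.224,-0.711,0.583,-0.161,0.077,-0.3325,100],[-0.224,-0.711,0.583,-0.161,0.077,-0.3325,100],[-0.224,-0.711,0.583,-0.161,0.077,-0.3325,100],[-0.224,-0.711,0.583,-0.161,0.077,-0.3325,100],[-0.224,-0.711,0.583,-0.161,0.077,-0.3325,100],[-0.224,-0.711,0.583,-0.161,0.077,-0.3325,100],[-0.224,-0.711,0.583,-0.161,0.077,-0.3325,100],[-0.224,-0.711,0.583,-0.161,0.077,-0.3325,100]]'; python3 -c "
from h import *
rows(CO+cz*.244,RG);rows(CO+cz*.154,RG)"
```

```text
t: 2.55
tool_pos: [0.4946, 0.2851, 0.2267]
eef_rot: [0.227, -0.57, -0.419, 0.67]
contact_force: [0.1, -0.1, 0.1]
opening: 1.001
turn [-0.001, -0.001, 0.001] deg 0.1 shift [0.0002, -0.0003, 0.0001] | t 2.55 tcp [0.4946, 0.2851, 0.2267] q [-0.77, 0.84, -0.12, 1.68, 0.69, 1.1, 0.54] F [0.1, -0.1, 0.1] open 1.001
turn [-0.001, -0.001, 0.001] deg 0.1 shift [0.0001, 0.0897, -0.0] | t 2.55 tcp [0.4946, 0.2851, 0.2267] q [-0.77, 0.84, -0.12, 1.68, 0.69, 1.1, 0.54] F [0.1, -0.1, 0.1] open 1.001
```

```bash
python3 -m pendant '[[0,0,0,0,0.03,0,100],[0,0,0,0,0.06,0,100],[0,0,0,0,0.09,0,100],[0,0,0,0,0.09,0,100]]'; python3 - <<'E'
from m import *
rows(CO+cz*.154,RG)
out=[]
for n,r,k in(("top",160,150),("scene",200,280)):
    c=camera(n);out.append(cv2.resize(c["image"][r:r+100,k:k+100],(400,400),interpolation=cv2.INTER_CUBIC))
cv2.imwrite("pics/g.png",np.hstack(out))
E
```

```text
t: 2.95
tool_pos: [0.5089, 0.2343, 0.1513]
eef_rot: [0.226, -0.569, -0.417, 0.672]
contact_force: [-0.4, -0.1, 1.0]
opening: 1.0
turn [-0.005, 0.002, -0.003] deg 0.3 shift [0.0001, -0.0023, -0.0017] | t 2.95 tcp [0.5089, 0.2343, 0.1513] q [-0.72, 0.94, -0.08, 1.78, 0.79, 0.92, 0.46] F [-0.4, -0.1, 1.0] open 1.0
```

View pics/g.png

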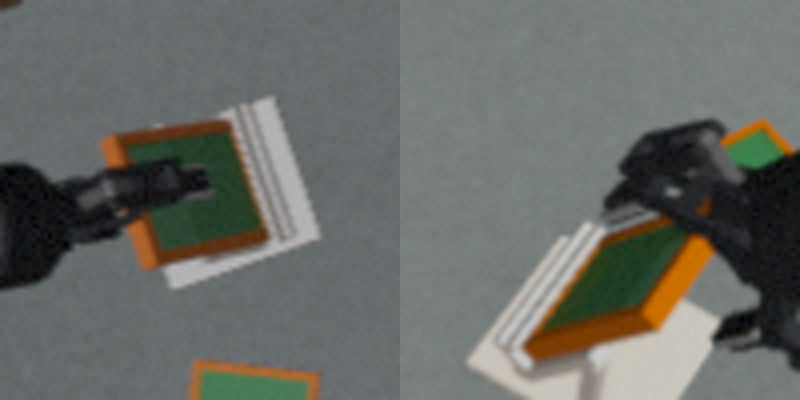

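The fingers straddle the slab's upper edge, centred on its width: upper finger at (195,180) in the left panel, lower finger at (740,325) under the slab on the right. Closing now.

```bash
python3 -m pendant '[[0,0,0,0,0,0,60],[0,0,0,0,0,0,40],[0,0,0,0,0,0,25],[0,0,0,0,0,0,10],[0,0,0,0,0,0,0],[0,0,0,0,0,0,0],[0,0,0,0,0,0,0],[0,0,0,0,0,0,0],[0,0,0,0,0,0,0]]'
```

```text
t: 3.95
tool_pos: [0.5107, 0.235, 0.1546]
eef_rot: [0.225, -0.57, -0.418, 0.67]
contact_force: [0.0, 0.2, 7.1]
opening: 0.154
```

Gripped: the opening of 0.154 is about 13 mm. Now I'll draw it out along the slab.

```bash
python3 -m pendant '[[0,0,0,0,-0.01,0,0],[0,0,0,0,-0.025,0,0],[0,0,0,0,-0.05,0,0],[0,0,0,0,-0.08,0,0],[0,0,0,0,-0.11,0,0],[0,0,0,0,-0.11,0,0]]'; python3 - <<'E'
from m import *
T=camera("top");S=camera("scene")
out=[cv2.resize(c["image"][r:r+130,k:k+130],(400,400),interpolation=cv2.INTER_CUBIC) for c,r,k in((T,150,120),(S,160,300))]
cv2.imwrite("pics/l.png",np.hstack(out))
for a in(DY,DY+np.pi): rows(PAD+[-.0,0,.300],down(a))
E
```

```text
t: 4.55
tool_pos: [0.4903, 0.3023, 0.2462]
eef_rot: [0.227, -0.568, -0.424, 0.667]
contact_force: [-1.3, 0.9, -0.9]
opening: 0.157
turn [0.533, 1.697, -0.441] deg 105.0 shift [-0.4353, 0.1724, -0.0234] | t 4.65 tcp [0.4905, 0.2975, 0.2436] q [-0.78, 0.82, -0.13, 1.66, 0.67, 1.14, 0.56] F [0.3, -0.5, -1.7] open 0.158
turn [-0.42, -1.338, -0.508] deg 85.5 shift [-0.4353, 0.1724, -0.0234] | t 4.65 tcp [0.4905, 0.2975, 0.2436] q [-0.78, 0.82, -0.13, 1.66, 0.67, 1.14, 0.56] F [0.3, -0.5, -1.7] open 0.158
```

View pics/l.png

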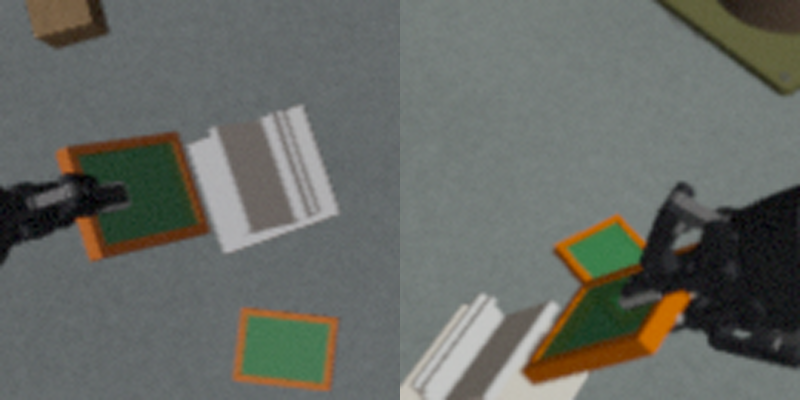

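The slab came out cleanly and the rack is empty. Raise and turn it upright, yawing -100° so joint 7 stays mid-range.

```bash
python3 -m pendant '[[0.053,0.170,-0.044,-0.023,-0.033,0,0],[0.107,0.339,-0.088,-0.046,-0.065,0,0],[0.160,0.509,-0.132,-0.069,-0.098,0,0],[0.213,0.679,-0.176,-0.069,-0.098,0,0],[0.267,0.849,-0.220,-0.069,-0.098,0,0],[0.320,1.018,-0.265,-0.069,-0.098,0,0],[0.373,1.188,-0.309,-0.069,-0.098,0,0],[0.426,1.358,-0.353,-0.069,-0.098,0,0],[0.480,1.527,-0.397,-0.069,-0.098,0,0],[0.533,1.697,-0.441,-0.069,-0.098,0,0]]'; python3 -c "
from h import *
rows(PAD+[0,0,.310],down(DY))"
```

```text
t: 5.65
tool_pos: [0.491, 0.2943, 0.3616]
eef_rot: [-0.653, 0.727, 0.121, -0.175]
contact_force: [-0.1, 0.7, -1.9]
opening: 0.158
turn [0.099, 0.298, -0.083] deg 18.6 shift [-0.0249, 0.0418, -0.4506] | t 5.65 tcp [0.491, 0.2943, 0.3616] q [-0.68, 0.59, 0.05, 1.58, 0.04, 1.08, -0.23] F [-0.1, 0.7, -1.9] open 0.158
```

```bash
python3 -m pendant '[[0.025,0.074,-0.021,-0.002,0.004,-0.045,0],[0.05,0.149,-0.042,-0.005,0.008,-0.09,0],[0.074,0.223,-0.062,-0.007,0.012,-0.135,0],[0.099,0.298,-0.083,-0.01,0.017,-0.18,0],[0.099,0.298,-0.083,-0.0125,0.021,-0.225,0],[0.099,0.298,-0.083,-0.015,0.025,-0.27,0],[0.099,0.298,-0.083,-0.0175,0.029,-0.315,0],[0.099,0.298,-0.083,-0.02,0.033,-0.36,0],[0.099,0.298,-0.083,-0.0225,0.038,-0.405,0],[0.099,0.298,-0.083,-0.0249,0.0418,-0.4506,0]]'
python3 -m pendant '[[0,0,0,0,0,0,0],[0,0,0,0,0,0,0]]'
python3 - <<'E'
from m import *
rows(PAD+[0,0,.310],down(DY))
T=camera("top");S=camera("scene")
out=[cv2.resize(c["image"][r:r+180,k:k+180],(400,400),interpolation=cv2.INTER_CUBIC) for c,r,k in((T,70,210),(S,60,130))]
cv2.imwrite("pics/p.png",np.hstack(out))
o=get_obs();R=Rn.from_quat(np.roll(o["eef_rot"],-1))
# measure slab in the hand: unknown tilt about jaw axis and slide along fingers, from masks
G=g*[.014,.09,.12]-[0,0,.1]
def pose(x,box): # offset along slab, tilt about tool x (jaw)
    B=Rn.from_rotvec([x[1],0,0]).apply(box)+[x[3],0,x[0]]
    M=np.c_[[1,0,0],[0,0,1],[0,-1,0]] # tool=(x, -z , y)
    t=np.c_[B[:,0],-B[:,2]+.054,B[:,1]+x[2]]
    return R.apply(t)+o["tool_pos"]
for nm,c in(("T",T),("S",S)):
    for d in masks_of("cassette",c): print(nm,d["conf"],np.round(d["location"]),d["pixels"].sum())
E
```

```text
t: 6.65
tool_pos: [0.6542, -0.1292, 0.3604]
eef_rot: [0.706, -0.705, -0.045, 0.047]
contact_force: [1.2, 0.8, -1.6]
opening: 0.153
t: 6.85
tool_pos: [0.6539, -0.1291, 0.3603]
eef_rot: [0.706, -0.706, -0.044, 0.046]
contact_force: [-1.8, 1.1, -2.5]
opening: 0.159
turn [-0.001, 0.004, -0.002] deg 0.3 shift [-0.0022, -0.0007, -0.0001] | t 6.85 tcp [0.6539, -0.1291, 0.3603] q [0.08, 0.69, 0.08, 1.36, -0.06, 1.09, 0.3] F [-1.8, 1.1, -2.5] open 0.159
T 0.74 [265. 214.] 735
T 0.59 [145. 307.] 127
S 0.59 [156. 213.] 993
```

View pics/p.png

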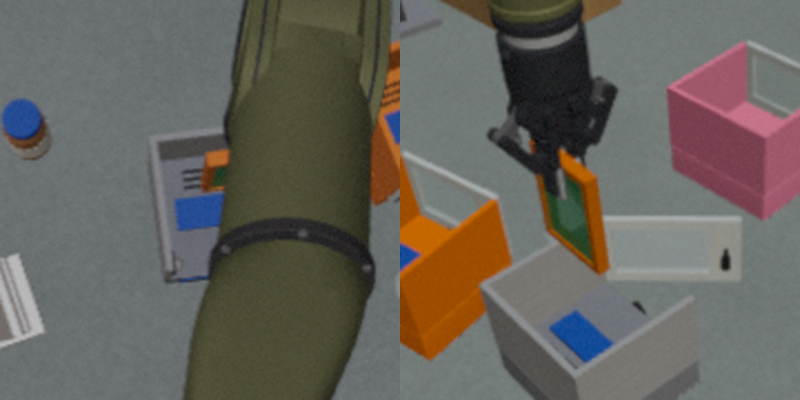

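The slab hangs upright above the dryer at right panel (575,210), and the pad is visible at (580,335). I'll check how it sits in the hand (slide and tilt) by overlay before lowering.

```bash
cat > s.py <<'E'
from m import *
S=camera("scene");o=get_obs();R=Rn.from_quat(np.roll(o["eef_rot"],-1));tp=np.array(o["tool_pos"])
# slab in tool axes: tool y = -slab z, slab centre-grasp 100mm up
def pose(x,box=None):
    B=Rn.from_rotvec([x[1],0,0]).apply(g*[.014,.09,.12]-[0,0,.1])+[0,x[2],-x[0]]
    return R.apply(np.c_[B[:,0],.054-B[:,2],B[:,1]])+tp
m=masks_of("cassette",S)[0]["pixels"];E=[(a,b) for a in range(8) for b in range(a) if bin(a^b).count("1")==1]
def cost(x):
    h=hullmask(S,pose(x)); lo=np.arange(420)[:,None]>proj(S,tp+R.apply([0,.075,0]))[0,0]
    return 1-(h&m&lo).sum()/((h|m)&lo).sum()
best=min(((cost([a,b,c]),a,b,c) for a in np.arange(-.01,.0101,.002) for b in np.radians([-6,-4,-2,0,2,4,6]) for c in(-.006,-.003,0,.003,.006)))
print("cost",best[0],"slide",best[1],"tilt deg",np.degrees(best[2]),"side",best[3],"nominal",cost([0,0,0]))
P=pose(best[1:]);print("lowest corner z",P[:,2].min(), "foot centre",P[g[:,2]==0].mean(0))
r,k=120,180;a=cv2.resize(S["image"][r:r+75,k:k+75],(600,600),interpolation=cv2.INTER_CUBIC)
for X,col in((pose([0,0,0]),(255,255,0)),(P,(255,0,255))):
    p=(proj(S,X)-[r,k]+.5)*8
    for i,j in E: cv2.line(a,tuple(map(int,p[i,::-1])),tuple(map(int,p[j,::-1])),col,1)
cv2.imwrite("pics/s1.png",a)
E
python3 s.py
```

```text
cost 0.05493133583021226 slide -0.008 tilt deg 2.0 side 0 nominal 0.11252900232018559
lowest corner z 0.2145903800859762 foot centre [ 0.6546 -0.1211  0.2162]
```

View pics/s1.png

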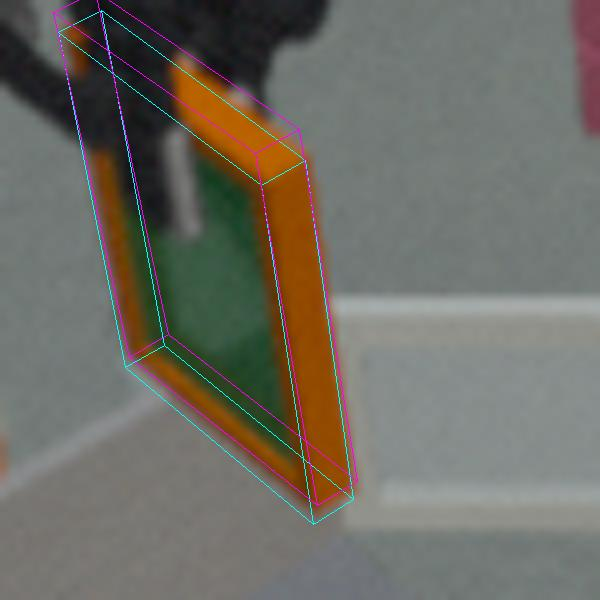

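Slab upright, tilt ≤2°, foot at about z 0.21. Lowering to just above the pad.

```bash
python3 -m pendant '[[0,0,0,-0.002,0.035,0,0],[0,0,0,-0.002,0.07,0,0],[0,0,0,-0.002,0.105,0,0],[0,0,0,-0.002,0.13,0,0],[0,0,0,-0.002,0.14,0,0],[0,0,0,-0.002,0.14,0,0],[0,0,0,-0.002,0.14,0,0]]'; python3 -c "
from h import *
rows(PAD+[0,0,.15],down(DY))"
```

```text
t: 7.85
tool_pos: [0.6544, -0.1267, 0.2238]
eef_rot: [-0.706, 0.706, 0.048, -0.045]
contact_force: [-0.5, -0.9, -0.9]
opening: 0.164
turn [0.0, 0.009, 0.004] deg 0.6 shift [-0.0031, 0.0228, -0.0023] | t 7.85 tcp [0.6544, -0.1267, 0.2238] q [0.09, 0.84, 0.06, 1.51, -0.07, 0.79, 0.31] F [-0.5, -0.9, -0.9] open 0.164
```

```bash
python3 -m pendant '[[0,0,0,0,0.005,0,0],[0,0,0,0,0.008,0,0],[0,0,0,0,0.01,0,0],[0,0,0,0,0.01,0,0],[0,0,0,0,0.01,0,0]]'; python3 -m pendant '[[0,0,0,0,0.002,0,0],[0,0,0,0,0.004,0,0],[0,0,0,0,0.004,0,0],[0,0,0,0,0.004,0,0]]'
```

```text
t: 8.35
tool_pos: [0.6536, -0.1268, 0.2125]
eef_rot: [0.706, -0.705, -0.047, 0.046]
contact_force: [0.6, 0.4, -0.8]
opening: 0.16
t: 8.75
tool_pos: [0.6535, -0.1267, 0.2083]
eef_rot: [0.706, -0.705, -0.047, 0.046]
contact_force: [-0.0, 1.0, -2.7]
opening: 0.157
```

```bash
python3 s.py
```

```text
cost 0.20253164556962022 slide -0.01 tilt deg -4.0 side 0.003 nominal 0.2841091492776886
lowest corner z 0.061469283217467446 foot centre [ 0.6543 -0.1305  0.0646]
```

```bash
for i in 1 2 3; do :; done; python3 -m pendant '[[0,0,0,0,0.001,0,0],[0,0,0,0,0.002,0,0],[0,0,0,0,0.003,0,0],[0,0,0,0,0.003,0,0]]'; python3 -m pendant '[[0,0,0,0,0.001,0,0],[0,0,0,0,0.002,0,0],[0,0,0,0,0.002,0,0]]'
```

```text
t: 9.25
tool_pos: [0.6534, -0.1267, 0.2052]
eef_rot: [0.706, -0.705, -0.047, 0.046]
contact_force: [0.5, -0.8, -1.5]
opening: 0.155
t: 9.55
tool_pos: [0.6537, -0.1269, 0.2042]
eef_rot: [0.706, -0.705, -0.047, 0.046]
contact_force: [-1.7, -0.6, 3.8]
opening: 0.149
```

```bash
python3 -m pendant '[[0,0,0,0,0.0005,0,0],[0,0,0,0,0.001,0,0],[0,0,0,0,0.001,0,0]]'
```

```text
t: 9.85
tool_pos: [0.6537, -0.1271, 0.2041]
eef_rot: [0.706, -0.706, -0.047, 0.045]
contact_force: [-2.8, -0.2, 10.0]
opening: 0.156
```

Contact is firm at TCP z 0.204, and the predicted height was 0.205. I'll relax the press and release slowly.

```bash
python3 -m pendant '[[0,0,0,0,-0.0005,0,0],[0,0,0,0,-0.001,0,0],[0,0,0,0,-0.001,0,18],[0,0,0,0,-0.001,0,21],[0,0,0,0,-0.001,0,25],[0,0,0,0,-0.001,0,30],[0,0,0,0,-0.001,0,36],[0,0,0,0,-0.001,0,42],[0,0,0,0,-0.001,0,42],[0,0,0,0,-0.001,0,42]]'; python3 - <<'E'
from m import *
S=camera("scene")
a=cv2.resize(S["image"][110:260,140:340],(800,600),interpolation=cv2.INTER_CUBIC);cv2.imwrite("pics/r.png",a)
E
```

```text
t: 10.85
tool_pos: [0.6535, -0.1267, 0.2034]
eef_rot: [0.706, -0.705, -0.047, 0.046]
contact_force: [0.2, -0.0, -0.4]
opening: 0.423
```

View pics/r.png

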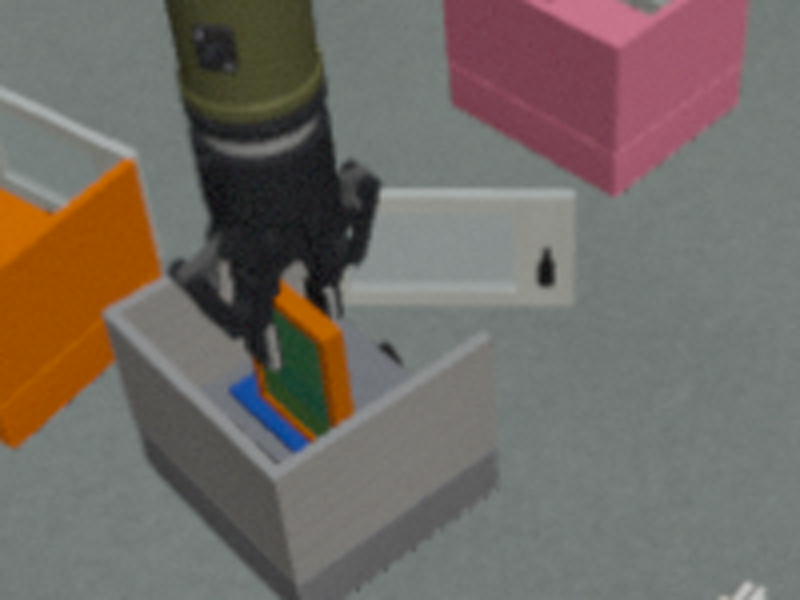

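The cassette stands upright on the pad (310,370 in the crop) with the fingers clear on both sides. I'll retract straight up, then look to check the standing pose and the door.

```bash
python3 -m pendant '[[0,0,0,0,-0.01,0,42],[0,0,0,0,-0.03,0,42],[0,0,0,0,-0.06,0,42],[0,0,0,0,-0.1,0,42],[0,0,0,0,-0.14,0,20],[0,0,0,0,-0.16,0,0],[0,0,0,0,-0.16,0,0]]'; cat > d.py <<'E'
from m import *
H=np.array([.582,-.221])
def ptool(th,off,z=.18,r=.148):
    f=DY+th;d=np.array([-np.sin(f),np.cos(f)]);n=np.array([-np.cos(f),-np.sin(f)])
    p=H+r*d+(.008+.011+off)*n
    return np.r_[p,z],down(f-np.pi/2)
def doorlook():
    for n in("scene","top"):
        c=camera(n)
        for q,z in(("door_hinge",.145),("door_push",.12)):
            print(n,q,[(round(d["conf"],2),atz(c,d["location"],z)[:2].round(3).tolist()) for d in landmark_of(q,c) if abs(atz(c,d["location"],z)[:2]-[.56,-.15]).max()<.13])
E
python3 -c "
from d import *
doorlook();rows(*ptool(.81,.04,.30))"
```

```text
t: 11.6
tool_pos: [0.6548, -0.1273, 0.3683]
eef_rot: [-0.705, 0.706, 0.05, -0.043]
contact_force: [-0.1, 0.1, -0.9]
opening: 0.004
scene door_hinge [(0.88, [0.589, -0.217]), (0.28, [0.688, -0.053])]
scene door_push [(0.66, [0.458, -0.142])]
top door_hinge []
top door_push []
turn [-0.001, 0.769, -0.001] deg 44.1 shift [-0.2297, 0.0621, -0.0238] | t 11.9 tcp [0.6526, -0.1266, 0.3619] q [0.08, 0.69, 0.08, 1.37, -0.06, 1.09, 0.3] F [0.2, 0.2, -0.1] open 0.004
```

```bash
python3 -m pendant '[[0,0.1,0,-0.04,0,-0.004,0],[0,0.2,0,-0.08,0,-0.008,0],[0,0.3,0,-0.12,0,-0.012,0],[0,0.42,0,-0.16,0,-0.016,0],[0,0.54,0,-0.2,0,-0.02,0],[0,0.66,0,-0.23,0,-0.024,0],[0,0.769,0,-0.23,0.03,-0.024,0],[0,0.769,0,-0.23,0.062,-0.024,0],[0,0.769,0,-0.23,0.062,-0.024,0]]'; python3 - <<'E'
from d import *
rows(*ptool(.81,.04));doorlook()
S=camera("scene");T=camera("top")
out=[cv2.resize(c["image"][r:r+150,k:k+150],(400,400),interpolation=cv2.INTER_CUBIC) for c,r,k in((T,130,260),(S,90,170))]
cv2.imwrite("pics/v.png",np.hstack(out))
# cassette yaw/position: upper edge face orange in top view at z=.171, boundary by IoU fit
for d in masks_of("cassette",T):
    p=atz(T,d["location"],.11);print(d["conf"],p.round(3),d["pixels"].sum())
def up(x,b): return Rn.from_euler("z",x[2]).apply(b)+[x[0],x[1],.051]
m=[next((d["pixels"] for d in masks_of("cassette",T) if np.hypot(*(atz(T,d["location"],.11)[:2]-PAD[:2]))<.05),None)]
if m[0] is not None: print(fit([T],m,g*[.014,.09,.12],up,[.653,-.127,.12],[.01,.01,.1]))
E
```

```text
t: 12.8
tool_pos: [0.4262, -0.1797, 0.2979]
eef_rot: [0.672, -0.671, 0.224, -0.219]
contact_force: [-0.5, -0.1, 0.8]
opening: 0.003
turn [0.001, 0.0, -0.007] deg 0.4 shift [0.0026, 0.1179, 0.0006] | t 12.8 tcp [0.4262, -0.1797, 0.2979] q [0.13, 0.51, 0.26, 2.05, -0.22, 0.61, -0.1] F [-0.5, -0.1, 0.8] open 0.003
scene door_hinge [(0.68, [0.584, -0.209])]
scene door_push [(0.59, [0.449, -0.144]), (0.18, [0.682, -0.073])]
top door_hinge [(0.83, [0.59, -0.221])]
top door_push [(0.78, [0.468, -0.147]), (0.29, [0.645, -0.122])]
0.88 [0.383 0.128 0.11 ] 757
0.6 [ 0.66  -0.137  0.11 ] 466
(array([ 0.6545, -0.126 ,  0.1625]), np.float64(0.10898661567877632))
```

View pics/v.png

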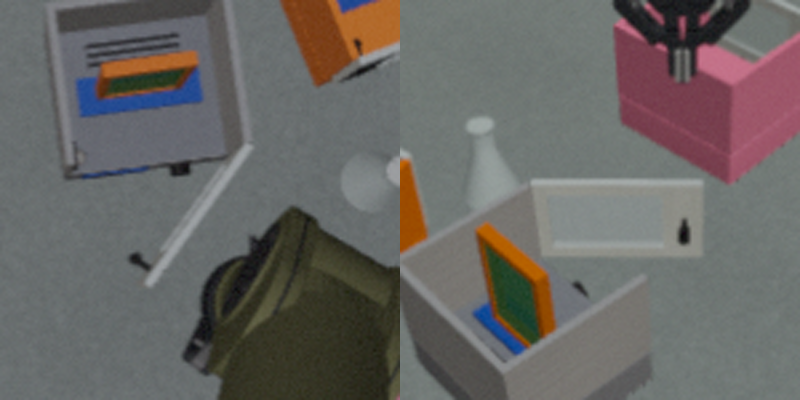

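The cassette stands on the pad at (148,75) in the left panel, parallel to the back wall (fitted yaw 9°±2 against the dryer's 7°). The door is open at roughly 0.8 rad. Lowering the fingers in front of the push plate.

```bash
python3 -m pendant '[[0,0,0,0,0.03,0,0],[0,0,0,0,0.06,0,0],[0,0,0,0,0.09,0,0],[0,0,0,0,0.118,0,0],[0,0,0,0,0.118,0,0]]'; python3 - <<'E'
from d import *
for th in(.81,.6,.4,.2,.05): print(th);rows(*ptool(th,0))
E
```

```text
t: 13.8
tool_pos: [0.4274, -0.1801, 0.1807]
eef_rot: [0.672, -0.671, 0.223, -0.22]
contact_force: [-0.2, -0.6, 0.6]
opening: -0.001
0.81
turn [-0.0, 0.0, -0.004] deg 0.3 shift [0.0006, 0.0007, 0.0401] | t 13.8 tcp [0.4274, -0.1801, 0.1807] q [0.22, 0.72, 0.13, 2.16, -0.31, 0.29, -0.02] F [-0.2, -0.6, 0.6] open -0.001
0.6
turn [-0.0, 0.21, -0.004] deg 12.0 shift [-0.0001, 0.0007, 0.0714] | t 13.8 tcp [0.4274, -0.1801, 0.1807] q [0.22, 0.72, 0.13, 2.16, -0.31, 0.29, -0.02] F [-0.2, -0.6, 0.6] open -0.001
0.4
turn [0.0, 0.41, -0.004] deg 23.5 shift [0.0053, 0.0007, 0.1007] | t 13.8 tcp [0.4274, -0.1801, 0.1807] q [0.22, 0.72, 0.13, 2.16, -0.31, 0.29, -0.02] F [-0.2, -0.6, 0.6] open -0.001
0.2
turn [0.001, 0.61, -0.004] deg 35.0 shift [0.0164, 0.0007, 0.1283] | t 13.8 tcp [0.4274, -0.1801, 0.1807] q [0.22, 0.72, 0.13, 2.16, -0.31, 0.29, -0.02] F [-0.2, -0.6, 0.6] open -0.001
0.05
turn [0.001, 0.76, -0.004] deg 43.6 shift [0.0282, 0.0006, 0.1473] | t 13.8 tcp [0.4274, -0.1801, 0.1807] q [0.22, 0.72, 0.13, 2.16, -0.31, 0.29, -0.02] F [-0.2, -0.6, 0.6] open -0.001
```

```bash
python3 -m pendant '[[0,0,0,0,0,0.015,0],[0,0,0,0,0,0.028,0],[0,0,0,0,0,0.035,0],[0,0,0,0,0,0.041,0],[0,0.07,0,0,0,0.05,0],[0,0.14,0,0,0,0.06,0],[0,0.21,0,0,0,0.0714,0],[0,0.28,0,0.002,0,0.082,0],[0,0.35,0,0.004,0,0.092,0],[0,0.41,0,0.0053,0,0.1007,0]]'; python3 - <<'E'
from d import *
doorlook()
for th in(.3,.2,.1): print(th);rows(*ptool(th,0))
E
```

```text
t: 14.8
tool_pos: [0.4933, -0.1025, 0.1836]
eef_rot: [0.612, -0.611, 0.354, -0.355]
contact_force: [-0.2, -1.0, 0.4]
opening: -0.002
scene door_hinge [(0.89, [0.578, -0.224])]
scene door_push [(0.92, [0.504, -0.094])]
top door_hinge [(0.63, [0.583, -0.221])]
top door_push []
0.3
turn [-0.002, 0.1, 0.0] deg 5.7 shift [-0.0025, 0.0034, 0.0147] | t 15.1 tcp [0.4924, -0.1034, 0.1833] q [-0.06, 0.76, 0.29, 2.05, -0.52, 0.4, -0.41] F [-0.7, 0.1, 0.8] open 0.003
0.2
turn [-0.002, 0.2, 0.0] deg 11.5 shift [-0.0022, 0.0034, 0.0296] | t 15.1 tcp [0.4924, -0.1034, 0.1833] q [-0.06, 0.76, 0.29, 2.05, -0.52, 0.4, -0.41] F [-0.7, 0.1, 0.8] open 0.003
0.1
turn [-0.002, 0.3, 0.0] deg 17.2 shift [-0.0004, 0.0034, 0.0444] | t 15.1 tcp [0.4924, -0.1034, 0.1833] q [-0.06, 0.76, 0.29, 2.05, -0.52, 0.4, -0.41] F [-0.7, 0.1, 0.8] open 0.003
```

The door follows. Continuing to about 0.15 rad.

```bash
python3 -m pendant '[[0,0.05,0,-0.001,0.001,0.0075,0],[0,0.1,0,-0.0025,0.002,0.0147,0],[0,0.15,0,-0.0025,0.003,0.022,0],[0,0.2,0,-0.002,0.003,0.0296,0],[0,0.25,0,-0.001,0.003,0.037,0],[0,0.25,0,-0.001,0.003,0.037,0]]'; python3 - <<'E'
from d import *
doorlook()
for th in(.1,.05,0,-.02): print(th);rows(*ptool(th,0))
E
```

```text
t: 15.7
tool_pos: [0.5249, -0.0834, 0.1802]
eef_rot: [0.564, -0.563, 0.426, -0.428]
contact_force: [0.4, 1.1, 0.2]
opening: -0.001
scene door_hinge [(0.61, [0.583, -0.22])]
scene door_push [(0.89, [0.539, -0.084])]
top door_hinge [(0.49, [0.588, -0.228])]
top door_push []
0.1
turn [-0.002, 0.05, -0.0] deg 2.9 shift [-0.0011, 0.0003, 0.0073] | t 16.0 tcp [0.5239, -0.0839, 0.1803] q [-0.15, 0.8, 0.38, 1.97, -0.61, 0.48, -0.62] F [-0.4, 0.3, 0.4] open -0.001
0.05
turn [-0.002, 0.1, -0.0] deg 5.7 shift [-0.0015, 0.0003, 0.0148] | t 16.0 tcp [0.5239, -0.0839, 0.1803] q [-0.15, 0.8, 0.38, 1.97, -0.61, 0.48, -0.62] F [-0.4, 0.3, 0.4] open -0.001
0
turn [-0.002, 0.15, -0.0] deg 8.6 shift [-0.0015, 0.0003, 0.0222] | t 16.0 tcp [0.5239, -0.0839, 0.1803] q [-0.15, 0.8, 0.38, 1.97, -0.61, 0.48, -0.62] F [-0.4, 0.3, 0.4] open -0.001
-0.02
turn [-0.002, 0.17, -0.0] deg 9.7 shift [-0.0014, 0.0003, 0.0252] | t 16.0 tcp [0.5239, -0.0839, 0.1803] q [-0.15, 0.8, 0.38, 1.97, -0.61, 0.48, -0.62] F [-0.4, 0.3, 0.4] open -0.001
```

```bash
python3 -m pendant '[[0,0.03,0,-0.001,0,0.004,0],[0,0.05,0,-0.001,0,0.0075,0],[0,0.075,0,-0.001,0,0.011,0],[0,0.1,0,-0.0015,0,0.0148,0],[0,0.1,0,-0.0015,0,0.0148,0]]'; python3 -m pendant '[[0,0.02,0,0,0,0.003,0],[0,0.03,0,0,0,0.005,0],[0,0.05,0,0,0,0.0075,0],[0,0.05,0,0,0,0.0075,0],[0,0.05,0,0,0,0.0075,0]]'
```

```text
t: 16.5
tool_pos: [0.5378, -0.0781, 0.18]
eef_rot: [0.541, -0.541, 0.455, -0.455]
contact_force: [-2.4, 0.1, 1.0]
opening: 0.0
t: 17.0
tool_pos: [0.5461, -0.0767, 0.1802]
eef_rot: [0.531, -0.529, 0.468, -0.469]
contact_force: [-0.5, 0.4, 0.9]
opening: 0.001
```

```bash
python3 - <<'E'
from d import *
doorlook();rows(*ptool(0,0))
S=camera("scene");cv2.imwrite("pics/w.png",cv2.resize(S["image"][110:260,170:370],(800,600),interpolation=cv2.INTER_CUBIC))
E
```

```text
scene door_hinge [(0.68, [0.578, -0.227])]
scene door_push [(0.83, [0.559, -0.079]), (0.19, [0.686, -0.023])]
top door_hinge [(0.56, [0.585, -0.224])]
top door_push []
turn [-0.002, 0.0, -0.0] deg 0.1 shift [-0.0004, 0.0003, -0.0008] | t 17.3 tcp [0.5458, -0.0768, 0.1803] q [-0.2, 0.83, 0.44, 1.92, -0.66, 0.54, -0.75] F [0.8, -0.3, -0.4] open -0.002
```

View pics/w.png

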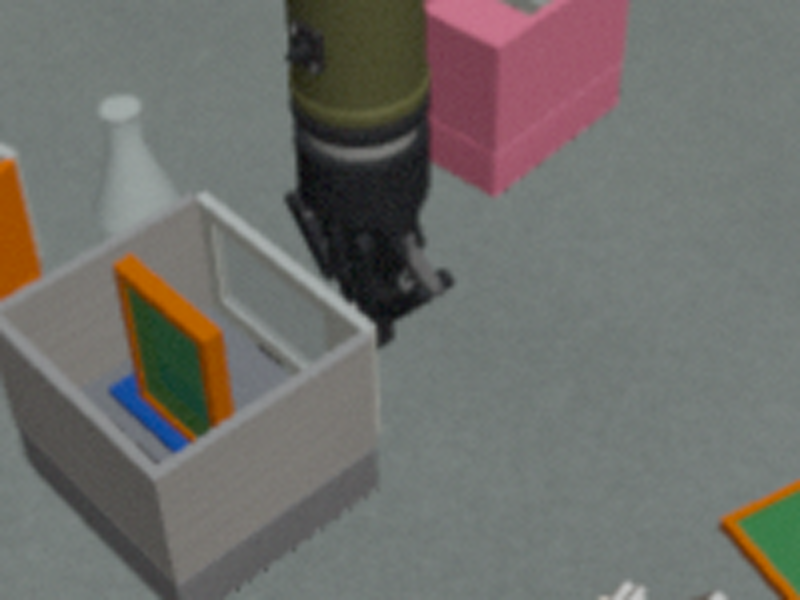

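The door looks shut at (285,265), with the cassette still standing at (175,350). I'll press lightly to feel the stop, then back off.

```bash
python3 -m pendant '[[0,0,0,0,0,0.002,0],[0,0,0,0,0,0.004,0],[0,0,0,0,0,0.005,0],[0,0,0,0,0,0.005,0]]'
```

```text
t: 17.75
tool_pos: [0.5467, -0.0768, 0.1799]
eef_rot: [-0.528, 0.531, -0.471, 0.467]
contact_force: [-9.9, -1.0, 6.0]
opening: -0.005
```

A hard stop at under 1 mm of travel (10 N), so the door is fully shut. Backing away and lifting.

```bash
python3 -m pendant '[[0,0,0,0,0,-0.01,0],[0,0,0,0,0,-0.035,0],[0,0,0,0,0,-0.06,0],[0,0,0,0,-0.04,-0.07,0],[0,0,0,0,-0.08,-0.08,0],[0,0,0,0,-0.12,-0.09,0],[0,0,0,0,-0.12,-0.09,0],[0,0,0,0,-0.12,-0.09,0]]'; python3 - <<'E'
from d import *
doorlook()
T=camera("top");S=camera("scene")
cv2.imwrite("pics/f.png",np.hstack([cv2.resize(c["image"][r:r+150,k:k+150],(400,400),interpolation=cv2.INTER_CUBIC) for c,r,k in((T,100,260),(S,100,150))]))
for q in("flask","reagent","carton"): print(q,[atz(c,d["location"],0)[:2].round(3).tolist() for c in(S,T) for d in landmark_of(q,c)[:2]])
def up(x,b): return Rn.from_euler("z",x[2]).apply(b)+[x[0],x[1],.051]
m=[d["pixels"] for d in masks_of("cassette",T) if np.hypot(*(atz(T,d["location"],.11)[:2]-PAD[:2]))<.05]
if m: print(fit([T],m[:1],g*[.014,.09,.12],up,[.653,-.127,.12],[.01,.01,.1]))
E
```

```text
t: 18.55
tool_pos: [0.4616, -0.0872, 0.3009]
eef_rot: [0.531, -0.529, 0.467, -0.469]
contact_force: [0.7, 0.1, 0.1]
opening: -0.005
scene door_hinge [(0.73, [0.579, -0.219])]
scene door_push [(0.71, [0.56, -0.072]), (0.22, [0.567, -0.249])]
top door_hinge [(0.74, [0.592, -0.234])]
top door_push []
flask [[0.551, -0.389], [0.565, -0.382]]
reagent [[0.749, 0.129], [0.761, 0.122], [0.701, 0.362]]
carton [[0.697, 0.358]]
(array([ 0.6534, -0.126 ,  0.1866]), np.float64(0.15487571701720837))
```

View pics/f.png

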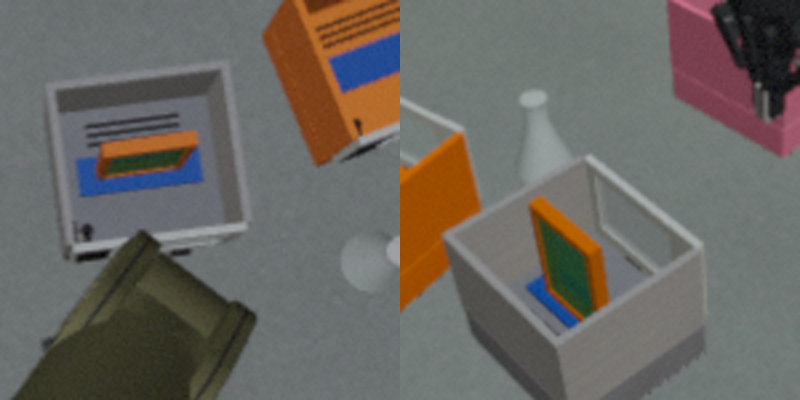

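The door is shut and the cassette is standing on the pad. One check remains: a sharper yaw for the slab, from the orange upper edge face, and the door still shut.

```bash
python3 - <<'E'
from d import *
T=camera("top");c=T
hsv=cv2.cvtColor(c["image"],cv2.COLOR_BGR2HSV);b=((hsv[...,0]<20)&(hsv[...,1]>180)&(hsv[...,2]>130)).astype(np.uint8)
k,l,st,ce=cv2.connectedComponentsWithStats(b)
for i in range(1,k):
    if st[i,4]>30 and np.hypot(*(atz(c,ce[i][::-1],.171)[:2]-PAD[:2]))<.05:
        ys,xs=np.nonzero(l==i);P=np.array([atz(c,(y,x),.171)[:2] for y,x in zip(ys,xs)],np.float32)
        w,v=np.linalg.eigh(np.cov(P.T));print(st[i],cv2.minAreaRect(P*1000),"long-axis deg from y",(np.degrees(np.arctan2(-v[0,1],v[1,1]))+90)%180-90,"centre",P.mean(0))
E
```

```text
[298 150  35   9 171] ((653.0324096679688, -126.2808837890625), (12.631089210510254, 87.71526336669922), 7.504237651824951) long-axis deg from y 7.382732265771978 centre [ 0.6528 -0.1261]
```

The upper edge measures 12.6x88 mm with a yaw of 7.4–7.5°, against the dryer's 7.1°. It is centred over the pad, so I'll hand in.

```bash
python3 -c "
from h import *
print(sign_off())"
```

```text
the job is handed in; nothing more can be done
None
```

The job is done and handed in. The cassette stands on the blue pad in the grey dryer and the door is fully shut. The last move ended at about 18.6 s of the 64 s allowed, and `sign_off()` gave no verdict.

**What I did:** I took the full-size cassette off the rack along its slope and turned it upright. I lowered it until the wrist felt contact at the expected height, with about 10 N at most, then eased off and released. I then pushed the door with closed fingers on its push plate until it passed the catch, and moved the arm clear.

**Last checks:**
- **Cassette:** its upper edge is turned 7.4–7.5° against the dryer's 7.1°. It is centred about 3.5 mm from the pad centre, standing with the door closed.
- **Door:** it met a hard stop (about 10 N) after less than 1 mm of further push. It still looked shut in both cameras after I backed off.
- **Flask, jar and carton:** each was found within about 1–2 cm of its first position, which is within detection error. None was touched.

**Checks that disagreed:**
- A rough one-camera fit of the cassette's outline gave a turn of 9–11°. I trusted the sharper edge measurement over it.
- A fit of the slab in the hand suggested it sat 8 mm high with a 2° tilt. Contact came at the nominal height, so the 8 mm was not real.
- An outline fit taken while the slab was partly hidden in the chamber was unusable, so I ignored it.
- The top camera could not find the push plate after the push began, because the arm was in the way.

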